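# Unlock the flat speaker battery and put it on charge

### The arm

A 6-joint arm with a two-finger parallel gripper is mounted at the origin on the work surface. World frame = base frame: x ahead of the robot, y to its left, z up, the work surface at z = 0. Lengths are in mm, angles in rad, forces in N, time in s.
With the tool pointing down it reaches from about 275 to 1000 mm from the base axis. Payload 8.4 kg.
Tool frame: the origin (TCP) lies midway between the tips of the shut fingers; the grasp point (between the pads) lies 19 mm behind it; y points along the fingers, z is the direction in which the jaws open and shut, and the axes are right-handed (so a half turn about y gives the same grasp; the last joint's range is limited). The gripper opens to 85 mm and grips with 20 to 120 N. Pads are 22 mm wide; open, the fingers measure 114 mm over their backs; the gripper's body (76 mm by 85 mm) begins 54 mm behind the grasp point. The pads swing forward as they close: fully open they stand 13 mm farther back than shut.
Start: joints at [1.178, 0.353, 1.633, -0, 1.155, -0.002], TCP at [238.079, 577.881, 209.181] pointing down, gripper open.
Joint ranges: [-2.63, 2.63], [-0.92, 2.1], [0.06, 2.66], [-1.3, 4.44], [0, 2.69], [-3.02, 3.02]. Speed limits (rad/s): [2.22, 2.22, 2.79, 3.14, 3.14, 3.14].

### API

Orientations are given as [roll, pitch, yaw] about the fixed x, y, z axes, in that order (R = Rz(yaw) Ry(pitch) Rx(roll)).
In Python, from rig import r, imaging gives the robot as it stands. The module is installed in compiled form; this text tells all that it offers.
- The arm moves only by the tool send_rows, never from a script. Its argument "series" is a list of rows, each a list of 6 numbers: the shift along the tool's x, y, z in m, then the turn, a rotation vector about the tool's x, y, z in degrees. In form: [[dx, dy, dz, ax, ay, az], ...]. A call has 1 to 8 rows; each row shifts and turns the commanded pose from where the row before left it, along the tool's axes as they then stand; what a row does not reach is not made up. A row lasts 1/10 s, in which the tool goes at most 50 mm and 8.59 degrees, less where a joint would pass 70% of its speed; a pose out of reach is approached as far as the arm can. A call is refused whole if a number of a shift passes 0.05 or a number of a turn 8.59, either way. A call with a gripper value outside its range is refused whole. "gripper" is the opening, from 0 (shut) to 1 (fully open), set as the call begins (left out, the last holds). The fingers move at their own pace and stop on an object; "squeeze" is the grip in N (left out, the last holds). Time passes only in rows, so rows that do not move let the fingers close. It gives the time, the measured TCP pose, the force and the opening at its end, in the units of the state.
- r.sense(): the state, without advancing time (a new reading comes with each control period).
- imaging.grab_frame(name): name is "side" or "top" or "wrist"; returns a dict with "frame" (480x640x3 uint8, red, green, blue), "depth" (480x640 float32, mm along the optical axis (not along the pixel's ray), 0 where there is no reading), "intrinsics" (3x3 intrinsics, pixels), "origin" and "rotation" of the camera in the world. Camera axes: x right, y down, z forward; pixel columns grow to the right and rows downward; lengths in mm; the calibration is good to about 2 mm. A picture is of the moment at which its call begins.
- r.sign_off(): hands the job in, once; it reports no verdict.
The state is a dict: "clock": time; "qpos": joint angles; "qvel": joint speeds; "joint_efforts": joint torques, N m; "eef_pos": TCP position; "tcp_rot": TCP orientation; "contact_force": force on the tool from outside, world axes, zero at the start; "wrist_torque": the same for the moment, N m; "opening": opening from 0.0 (shut) to 1.0 (fully open).
Only numpy, scipy, OpenCV 4.12 (cv2) and the standard library are available. Lean on these libraries where they do the work, as an engineer would, in place of code of your own. Each camera call takes 0.05 s, during which the arm holds its last target.

### The job

The orange battery pack in one of the two speakers is flat: turn it anticlockwise (seen from above) by its grip bar, about a sixth of a turn, until the bar lines up with the two green dots on that speaker, and lift it straight out. Stand it upright inside the round black charging cradle, lowering it all the way before you let go. Leave the blue pack in the other speaker alone.

Things in the scene. Friction and masses are not known exactly. Their poses are not given: they have to be found in the camera images.
- orange_pack_grip (a point): Orange battery pack, 67 mm tall, 0.16 kg, bayonet-locked in a speaker with 4 mm side play; turns freely. Black foot 36 mm across with two lugs at the bottom (60 mm tip to tip, along x); cap 60 mm across, its top 31 mm up; on it a grip bar 50 mm long (x), 14 wide (y), 36 tall. Point: on the axis in the bar, 53 mm above the foot's underside, 22 above the cap, 14 below the bar's top; z up.
- speaker_a_socket (a point): Socket of the orange pack's speaker, a fixed grey cylinder 130 mm across, 85 tall. Point: socket centre at the top face; z up. Locked, the bar lies along x (white dots) or up to 12 deg anticlockwise of it. It comes free at 60 deg (+-10) anticlockwise from x (+ about z), at the green dots; a stop ends the turn at 70. The foot reaches 23 mm below the top face: lift 25 mm or more to clear.
- cradle_floor (a point): Charging cradle: fixed round black dish 96 mm across, flat inner floor 86 mm across, rim 8 mm above that floor; a small block with a green light on its +x side. Point: centre of the inner floor, 8 mm above the console; z up. The pack may stand in it at any yaw. The white porcelain dish of like size is not the cradle.
- blue_pack_grip (a point): Blue battery pack, the same shape as the orange one, locked in the other, identical speaker; to be left alone. Point: on its axis in its grip bar, 53 mm above its foot's underside and 14 mm below the bar's top; x along the bar, z up.
Mind the look-alikes: they are no part of the job. Of the things that look like the part that bears orange_pack_grip, the middle-sized one is meant. There is more than one size of the part that bears cradle_floor; the job needs the smaller.

How it is judged:
By the outcome, as a careful person would: the job done as asked, in the order asked, and still so for the second after the job is handed in, with the robot touching nothing.
It also fails if it takes over 48 s, if anything falls off the work surface, if the arm or the gripper's body presses on something with over 40 N, if the wrist force passes 120 N, or if a joint passes its speed limit or range.

## Working session

There is one attempt and no reset: what is moved stays moved. The work goes in short steps, Python scripts to look and compute and a tool call to move; the robot and the scene stay as the last step left them, time stands still between calls to the robot, and variables do not carry over. Pictures are saved under pics/ and viewed, and the job is handed in when it is done.

Besides the shell and the picture viewer there is one more tool, called after "Request:" as name(argument=value, ...), one argument or row to a line, values as JSON. send_rows: Moves the arm, as the interface text tells. Its arguments: {"type":"object","properties":{"series":{"type":"array","items":{"type":"array","items":{"type":"number"}}},"gripper":{"type":"number"},"squeeze":{"type":"number"}},"required":["series"]}

```bash
mkdir -p pics; python3 - <<'E'
from rig import r, imaging
import cv2, numpy as np, pickle
print(r.sense())
for n in ["side","top","wrist"]:
    d=imaging.grab_frame(n); pickle.dump(d,open(f"{n}0.pkl","wb"))
    cv2.imwrite(f"pics/{n}0.png",d["frame"][:,:,::-1])
    print(n,d["intrinsics"].tolist(),d["origin"],d["rotation"].tolist())
E
```

```text
{'clock': 0.0, 'qpos': array([ 1.17761212e+00,  3.53650055e-01,  1.63412356e+00,  2.40948461e-06,
        1.15522494e+00, -2.39263245e-03]), 'qvel': array([ 0.00162966, -0.00107104,  0.00175282, -0.00076109, -0.0012636 ,
        0.00081688]), 'joint_efforts': array([-3.48588183e-03, -6.05245399e+01, -3.42058825e+01, -4.24194559e-04,
        9.73952789e-03,  2.44919545e-05]), 'eef_pos': array([237.87501398, 577.41121868, 208.4650482 ]), 'tcp_rot': array([-1.57220222e+00,  5.56681998e-06, -3.90792550e-01]), 'contact_force': array([ 1.47793405,  0.03932392, -0.76939329]), 'wrist_torque': array([ 0.02418288, -0.02174266,  0.02355122]), 'opening': 0.9955941489731003}
side [[612.5249432446384, 0.0, 326.47618694191743], [0.0, 612.5249432446384, 244.5460848918755], [0.0, 0.0, 1.0]] [  391.73638813 -1116.07104415   929.81227676] [-2.181426795455912, -0.021267954078438844, -0.09174243378296243]
top [[559.6528709192241, 0.0, 329.52658379921445], [0.0, 559.6528709192241, 229.46254315832945], [0.0, 0.0, 1.0]] [ 345.65518583   61.87879424 1201.80489122] [-2.9873933333826175, 0.0013726880724840296, -1.587067451320977]
wrist [[421.60590652983944, 0.0, 317.7003497422858], [0.0, 421.60590652983944, 236.18292528678472], [0.0, 0.0, 1.0]] [171.007227   605.65479829 372.76879492] [2.849901947274059, 0.0008799402537045253, 1.1805615223191197]
```

View pics/top0.png

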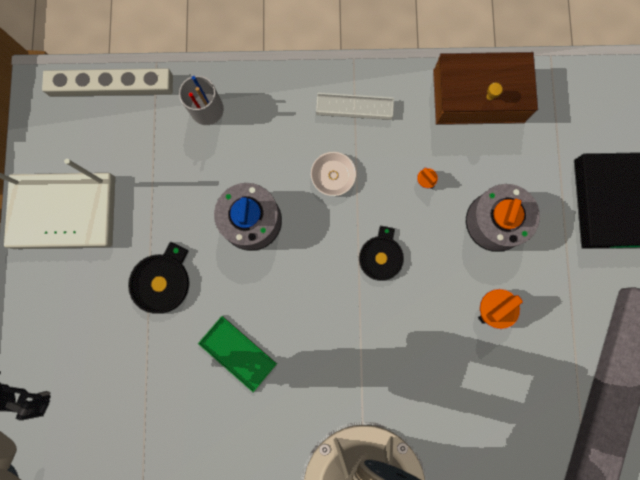

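View pics/side0.png

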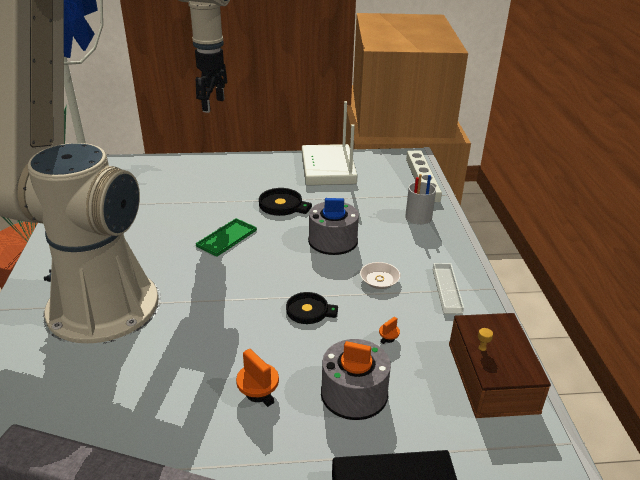

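View pics/wrist0.png

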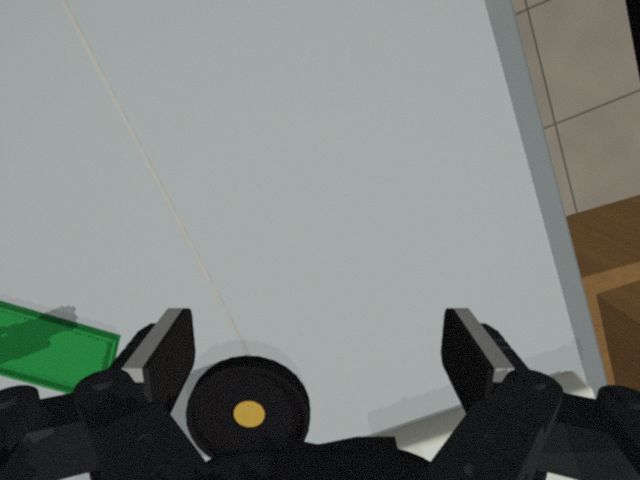

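The top view shows the orange pack in the right-hand speaker (503,217), with a small (427,178) and a large (500,309) orange look-alike. The smaller black dish is at (381,258). The larger one, at (159,284), is the decoy. I'll enlarge these next.

```bash
cat > h.py <<'E'
import numpy as np, pickle, cv2
from scipy.spatial.transform import Rotation as R
def load(n): return pickle.load(open(n,"rb"))
def rot(d):
    a=np.asarray(d["rotation"],float)
    return a if a.shape==(3,3) else R.from_euler("xyz",a).as_matrix()
def ray(d,u,v):
    K=d["intrinsics"]; return rot(d)@np.array([(u-K[0,2])/K[0,0],(v-K[1,2])/K[1,1],1])
def atz(d,u,v,z):
    w=ray(d,u,v); o=np.asarray(d["origin"]); return o+w*(z-o[2])/w[2]
def dep(d,u,v):
    return np.asarray(d["origin"])+ray(d,u,v)*d["depth"][int(round(v)),int(round(u))]
def tri(obs):
    A=np.zeros((3,3));b=np.zeros(3)
    for d,u,v in obs:
        w=ray(d,u,v);w/=np.linalg.norm(w);P=np.eye(3)-np.outer(w,w);A+=P;b+=P@np.asarray(d["origin"])
    x=np.linalg.solve(A,b)
    res=[np.linalg.norm((np.eye(3)-np.outer(w,w)/(w@w))@(x-d["origin"])) for d,u,v in obs for w in [ray(d,u,v)]]
    return x,res
def proj(d,p):
    c=rot(d).T@(np.asarray(p)-d["origin"]);K=d["intrinsics"];return K[0,0]*c[0]/c[2]+K[0,2],K[1,1]*c[1]/c[2]+K[1,2]
def crop(d,u0,v0,w,h,s):
    return cv2.resize(d["frame"][v0:v0+h,u0:u0+w,::-1],None,fx=s,fy=s,interpolation=cv2.INTER_CUBIC)
E
python3 - <<'E'
from h import *
t=load("top0.pkl");s=load("side0.pkl")
a=crop(t,455,170,100,90,4);b=crop(t,345,215,80,90,4)
cv2.imwrite("pics/tc.png",np.hstack([a,b]))
a=crop(s,310,330,90,90,4);b=crop(s,275,280,90,90,4)
cv2.imwrite("pics/sc.png",np.hstack([a,b]))
E
```

```text
(no output)
```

View pics/tc.png

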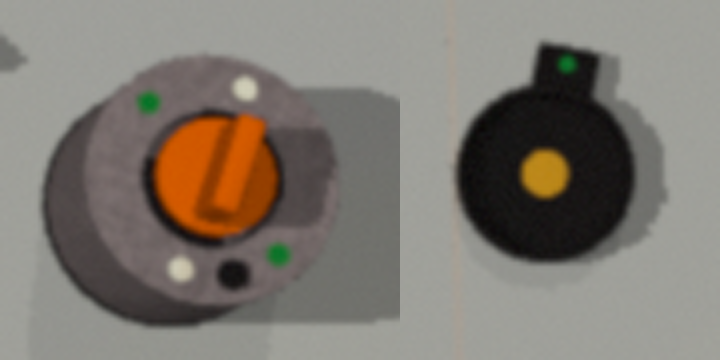

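View pics/sc.png

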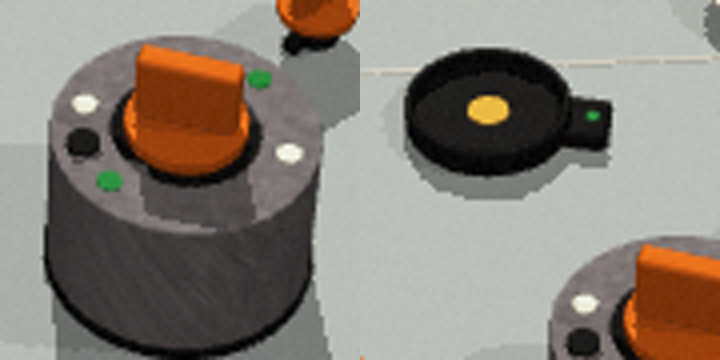

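```bash
python3 - <<'E'
from h import *
t=load("top0.pkl");s=load("side0.pkl")
T=lambda x,y:(t,455+(x+.5)/4-.5,170+(y+.5)/4-.5); S=lambda x,y:(s,310+(x+.5)/4-.5,330+(y+.5)/4-.5)
P={}
for n,a,b in [("w1",(245,88),(288,153)),("w2",(181,269),(85,103)),("g1",(149,103),(260,79)),("g2",(278,255),(110,181)),
  ("barfar",(253,118),(242,66)),("barnear",(226,212),(142,47))]:
    x,e=tri([T(*a),S(*b)]);P[n]=x;print(n,x.round(1),np.round(e,1))
    print("   depth",dep(*T(*a)).round(1),dep(*S(*b)).round(1))
for a,b in [("w1","w2"),("g1","g2"),("barfar","barnear")]:
    d=P[a]-P[b];print(a,(P[a]+P[b])/2,np.degrees(np.arctan2(d[1],d[0])),np.linalg.norm(d))
c,e=tri([(t,381.1,258.1),(s,306.9,307.1)]);print("cradle",c,e,dep(t,381.1,258.1),dep(s,306.9,307.1))
print("light",tri([(t,386.9,230.9),(s,332.9,308.9)]))
print("cradle diam px", 177/4/559.65*1190)
E
```

```text
w1 [ 589.1 -321.1   83.5] [2.2 2.2]
   depth [ 590.9 -320.5   85.7] [ 586.6 -322.8   84.8]
w2 [ 496.8 -282.6   83.9] [1.8 1.8]
   depth [ 498.8 -282.9   82.9] [ 494.9 -283.2   84.2]
g1 [ 582.9 -271.8   83.2] [1.5 1.5]
   depth [ 583.5 -270.5   87.8] [ 581.4 -272.2   83.3]
g2 [ 503.4 -332.3   82.9] [1.7 1.7]
   depth [ 504.3 -330.3   88.6] [ 501.3 -335.2   85.9]
barfar [ 565.3 -308.5  128.9] [1.1 1.1]
   depth [ 566.9 -309.5  126.4] [ 564.9 -305.   125.2]
barnear [ 519.8 -292.5  128.4] [0.3 0.3]
   depth [ 521.7 -295.8  118.6] [ 526.4 -248.2   85.2]
w1 [ 542.96081186 -301.84880364   83.6776102 ] -22.645515005177764 100.08346566823846
g1 [ 543.16356248 -302.03771043   83.05966699] 37.24607106875517 99.906571326704
barfar [ 542.54437158 -300.53368374  128.65020641] -19.42835538696158 48.17483229675107
cradle [466.03265368 -49.13337743   5.8286162 ] [np.float64(1.5218062031263333), np.float64(1.5218062031261945)] [467.17550655 -48.76734694   9.62113841] [464.70486274 -46.43240895   3.31301918]
light (array([524.41738917, -63.09084926,   9.12004764]), [np.float64(1.43283236397245), np.float64(1.432832363972113)])
cradle diam px 94.09005628517824
```

Both dot pairs put the socket centre at about (543,-302,84). The white axis lies at -22.6° and the green axis at +37.3°. The bar is at about -19.4° with its top at z≈128.7. The cradle centre is near (466,-49). Moving over the speaker now.

Request:
send_rows(
  series=[
    [0.031,0,-0.035,0,0,0],
    [0.031,0,-0.035,0,0,0],
    [0.031,0,-0.035,0,0,0],
    [0.031,0,-0.035,0,0,0],
    [0.031,0,-0.035,0,0,0],
    [0.031,0,-0.035,0,0,0],
    [0.031,0,-0.035,0,0,0],
    [0.031,0,-0.035,0,0,0],
  ],
  gripper=1,
)

```text
clock: 0.95
eef_pos: [360.8, 222.8, 209.2]
tcp_rot: [-1.571, -0.0, -0.39]
contact_force: [0.0, 0.0, 0.9]
opening: 1.004
```

Request:
send_rows(
  series=[
    [0.031,0,-0.035,0,0,0],
    [0.031,0,-0.035,0,0,0],
    [0.031,0,-0.035,0,0,0],
    [0.031,0,-0.035,0,0,0],
    [0.031,0,-0.035,0,0,0],
    [0.031,0,-0.035,0,0,0],
    [0.031,0,-0.035,0,0,0],
    [0.031,0,-0.035,0,0,0],
  ],
)

```text
clock: 1.75
eef_pos: [483.5, -130.9, 209.2]
tcp_rot: [-1.571, -0.0, -0.391]
contact_force: [0.5, 1.1, 0.8]
opening: 1.003
```

Request:
send_rows(
  series=[
    [0.03,0,-0.034,0,0,0],
    [0.03,0,-0.034,0,0,0],
    [0.03,0,-0.034,0,0,0],
    [0.03,0,-0.034,0,0,0],
    [0,0,0,0,8.5,0],
    [0,0,0,0,8.5,0],
    [0,0,0,0,8.5,0],
    [0,0,0,0,8.5,0],
  ],
)

```text
clock: 2.55
eef_pos: [542.2, -300.4, 208.7]
tcp_rot: [-1.571, 0.001, -0.991]
contact_force: [0.2, -0.2, 0.3]
opening: 1.002
```

Request:
send_rows(
  series=[
    [0,0,0,0,8.5,0],
    [0,0,0,0,8.5,0],
    [0,0,0,0,8.5,0],
    [0,0,0,0,8.5,0],
    [0,0,0,0,8.5,0],
    [0,0,0,0,8.5,0],
    [0,0,0,0,8.5,0],
    [0,0,0,0,8.5,0],
  ],
)

```text
clock: 3.35
eef_pos: [542.3, -300.2, 208.9]
tcp_rot: [-1.571, -0.0, -2.177]
contact_force: [-0.1, 0.1, -0.8]
opening: 1.0
```

Request:
send_rows(
  series=[
    [0,0,0,0,8.5,0],
    [0,0,0,0,8.5,0],
    [0,0,0,0,8.5,0],
    [0,0,0,0,8.5,0],
    [0,0,0,0,8.5,0],
    [0,0,0,0,8.5,0],
    [0,0,0,0,8.5,0],
    [0,0,0,0,8.5,0],
  ],
)

```text
clock: 4.15
eef_pos: [542.3, -300.2, 208.9]
tcp_rot: [-1.571, -0.001, 2.919]
contact_force: [-0.1, -0.8, 0.1]
opening: 0.996
```

```bash
python3 - <<'E'
from rig import r, imaging
from h import *
s=r.sense();print(s["clock"],s["eef_pos"],s["tcp_rot"],s["qpos"])
d=imaging.grab_frame("wrist"); pickle.dump(d,open("w1.pkl","wb"))
cv2.imwrite("pics/w1.png",d["frame"][:,:,::-1]);print(d["origin"])
E
```

```text
4.15 [ 542.32586311 -300.16548665  208.87220906] [-1.57097780e+00 -5.90991809e-04  2.91924848e+00] [-5.07934035e-01  3.45691848e-01  1.64474913e+00  8.34784420e-06
  1.15176985e+00  1.28520312e+00]
[ 614.25615016 -316.17502807  373.06593893]
```

View pics/w1.png

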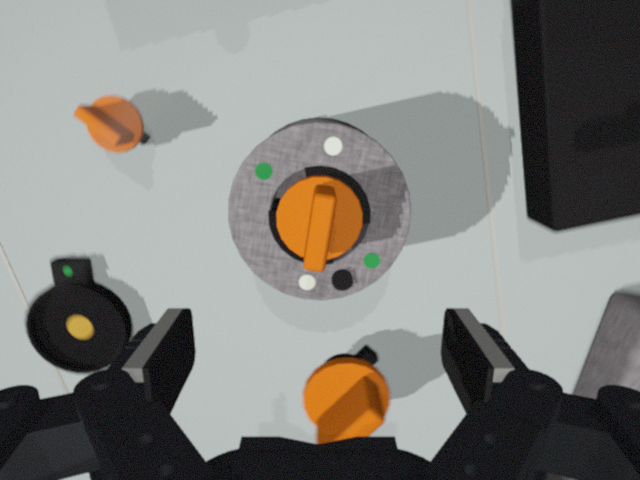

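```bash
python3 - <<'E'
from h import *
d=load("w1.pkl")
cv2.imwrite("pics/w1c.png",crop(d,220,110,200,150+50,3)[:600])
for n,(u,v) in dict(w1=(333,146),w2=(307,282),g1=(264,171),g2=(372,260)).items(): print(n,atz(d,u,v,85).round(1))
print(proj(d,[542.3,-300.2,209]),proj(d,[542.3,-300.2,128]))
E
```

```text
w1 [ 589.4 -321.    85. ]
w2 [ 497.5 -281.6   85. ]
g1 [ 583.4 -271.6   85. ]
g2 [ 503.9 -331.5   85. ]
(np.float64(318.4515626131041), np.float64(291.8362181949817)) (np.float64(318.2813622925957), np.float64(236.6756938935987))
```

View pics/w1c.png

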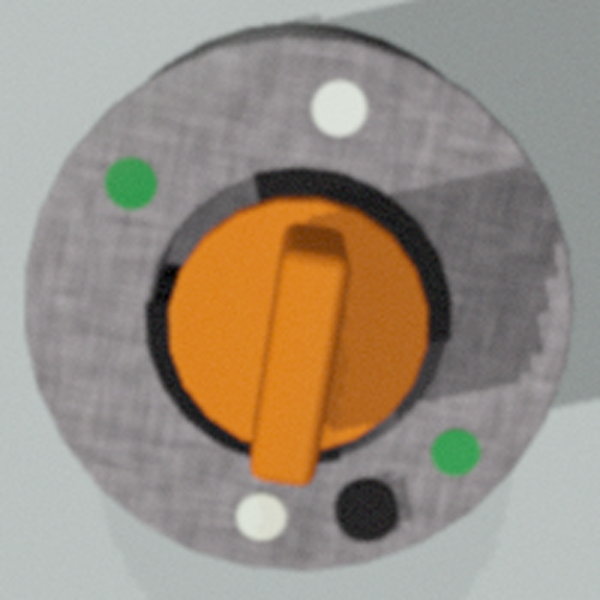

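```bash
python3 - <<'E'
from h import *
d=load("w1.pkl");t=load("top0.pkl");s=load("side0.pkl")
C=lambda x,y:(220+(x+.5)/3-.5,110+(y+.5)/3-.5)
a=atz(d,*C(317,256),129);b=atz(d,*C(282,478),129);print(a,b,(a+b)/2,np.linalg.norm(a-b),np.degrees(np.arctan2(*(a-b)[1::-1])))
T=lambda x,y:(t,455+(x+.5)/4-.5,170+(y+.5)/4-.5)
for w,p in [((317,256),(253,118)),((282,478),(226,212))]:
    print(tri([(d,*C(*w)),T(*p)]))
print(dep(d,*C(300,370)),dep(d,*C(310,290)))
E
```

```text
[ 566.61083211 -309.91573743  129.        ] [ 522.84636004 -292.89313214  129.        ] [ 544.72859607 -301.40443479  129.        ] 46.95847215110211 -21.254017522736987
(array([ 566.50700328, -309.57845133,  127.05565839]), [np.float64(0.3956813807232975), np.float64(0.39568138072313147)])
(array([ 521.01775472, -293.02839836,  125.27630173]), [np.float64(0.6459432200989879), np.float64(0.6459432200990357)])
[ 544.21774659 -301.49392483  127.42172835] [ 560.21061551 -307.0966114   128.72457818]
```

Request:
send_rows(
  series=[
    [0,0,0,0,7.7,0],
    [-0.0014,0.03,0.0009,0,0,0],
    [0,0.03,0,0,0,0],
    [0,0.03,0,0,0,0],
    [0,0.02,0,0,0,0],
    [0,0,0,0,0,0],
  ],
)

```text
clock: 4.8
eef_pos: [541.4, -300.4, 96.1]
tcp_rot: [-1.572, -0.006, 2.794]
contact_force: [-0.5, 1.7, -0.2]
opening: 0.997
```

Request:
send_rows(
  series=[
    [0,0,0,0,0,0],
    [0,0,0,0,0,0],
    [0,0,0,0,0,0],
    [0,0,0,0,0,0],
    [0,0,0,0,0,0],
    [0,0,0,0,0,0],
    [0,0,0,0,0,0],
    [0,0,0,0,0,0],
  ],
  gripper=0,
  squeeze=40,
)

```text
clock: 5.6
eef_pos: [543.9, -301.8, 100.1]
tcp_rot: [-1.571, 0.001, 2.791]
contact_force: [-0.5, 1.6, 7.3]
opening: 0.147
```

Request:
send_rows(
  series=[
    [0,0,0,0,-4,0],
    [0,0,0,0,-7,0],
    [0,0,0,0,-8,0],
    [0,0,0,0,-8,0],
    [0,0,0,0,-8,0],
    [0,0,0,0,-8,0],
    [0,0,0,0,-8,0],
    [0,0,0,0,-6.5,0],
  ],
)

```text
clock: 6.4
eef_pos: [544.1, -302.0, 100.0]
tcp_rot: [-1.569, 0.001, -2.483]
contact_force: [-0.6, 0.1, 5.5]
opening: 0.147
```

Request:
send_rows(
  series=[
    [0,0,0,0,0,0],
    [0,0,0,0,0,0],
  ],
)

```text
clock: 6.6
eef_pos: [544.2, -302.0, 100.0]
tcp_rot: [-1.569, 0.001, -2.488]
contact_force: [-1.0, 0.2, 4.4]
opening: 0.146
```

```bash
python3 - <<'E'
from rig import r, imaging
from h import *
s=r.sense();print(s)
d=imaging.grab_frame("wrist"); pickle.dump(d,open("w2.pkl","wb"))
t=imaging.grab_frame("side"); pickle.dump(t,open("s2.pkl","wb"))
cv2.imwrite("pics/w2.png",np.hstack([cv2.resize(d["frame"][:,:,::-1],(400,300)),crop(t,300,270,100,75,4),][:2]) if 0 else d["frame"][:,:,::-1])
cv2.imwrite("pics/s2.png",crop(t,260,270,160,150,4))
E
```

```text
{'clock': 6.6, 'qpos': array([-5.08989924e-01,  4.65838590e-01,  1.73017951e+00, -9.26537351e-05,
        9.43936333e-01,  4.08419112e-01]), 'qvel': array([ 0.00129633, -0.00039679, -0.00029856, -0.00175924, -0.00101252,
        0.00721256]), 'joint_efforts': array([-8.00871640e-02, -6.02555609e+01, -2.75280851e+01,  5.73364925e-02,
       -6.90119318e-02, -4.62396769e-02]), 'eef_pos': array([ 544.15802423, -301.9719283 ,  100.03048855]), 'tcp_rot': array([-1.56926301e+00,  5.81685668e-04, -2.48815063e+00]), 'contact_force': array([-0.98856351,  0.20467051,  4.39081501]), 'wrist_torque': array([0.05635838, 0.05905199, 0.0499809 ]), 'opening': 0.14594539292850933}
```

View pics/w2.png

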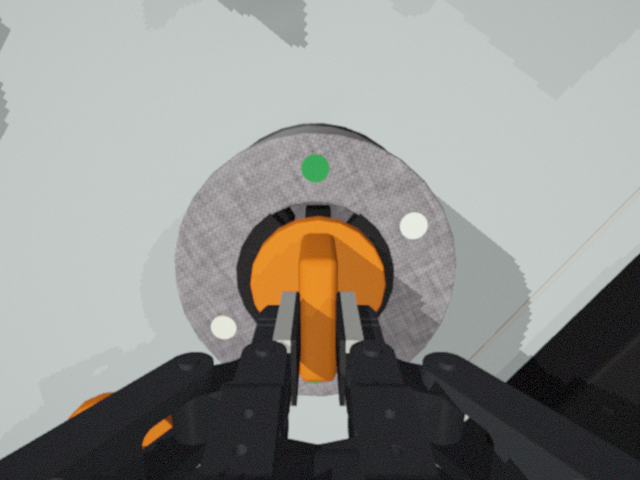

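View pics/s2.png

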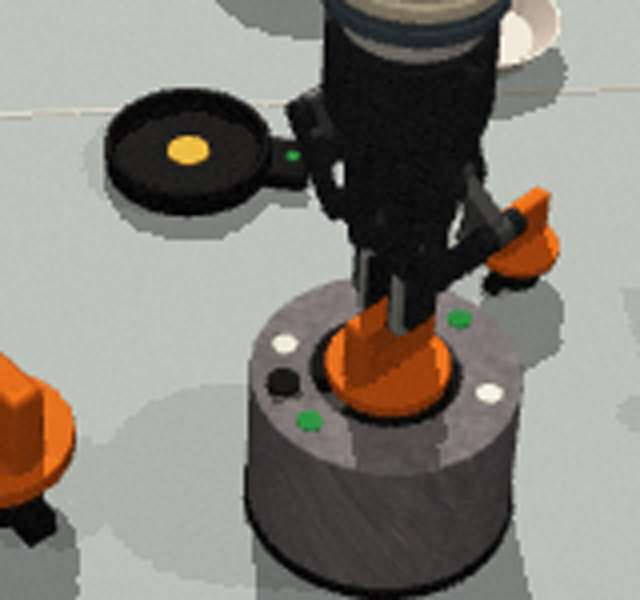

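The bar lines up with the green dots: the bar runs through u≈318, and the green dots sit at (315,168) and just under it at (316,380). Lifting straight up.

Request:
send_rows(
  series=[
    [0,-0.003,0,0,0,0],
    [0,-0.006,0,0,0,0],
    [0,-0.01,0,0,0,0],
    [0,0,0,0,0,0],
  ],
)

```text
clock: 7.1
eef_pos: [544.4, -302.1, 119.9]
tcp_rot: [-1.569, 0.001, -2.489]
contact_force: [-0.3, -0.1, -1.4]
opening: 0.145
```

The pack is free: force is about -1.5 N, its own weight. Lifting further and carrying it over the cradle.

Request:
send_rows(
  series=[
    [0,-0.02,0,0,0,0],
    [0,-0.03,0,0,0,0],
    [0,-0.02,0,0,0,0],
    [0,0,0,0,0,0],
  ],
)

```text
clock: 7.5
eef_pos: [545.3, -302.6, 191.3]
tcp_rot: [-1.566, 0.002, -2.489]
contact_force: [0.6, -0.0, -2.2]
opening: 0.142
```

```bash
python3 - <<'E'
from rig import r, imaging
from h import *
s=r.sense();print(s["clock"],s["eef_pos"],s["tcp_rot"])
t=imaging.grab_frame("side"); pickle.dump(t,open("s3.pkl","wb"))
cv2.imwrite("pics/s3.png",crop(t,260,240,160,150,4))
M=R.from_euler("xyz",s["tcp_rot"]).as_matrix()
# cradle again: w1
d=load("w1.pkl");tt=load("top0.pkl");sd=load("side0.pkl")
cv2.imwrite("pics/w1cr.png",crop(d,15,240,130,140,4))
print(M.T@(np.array([466,-49,s["eef_pos"][2]])-s["eef_pos"]))
E
```

```text
7.5 [ 545.26420444 -302.59730043  191.33029764] [-1.56568511e+00  2.18565424e-03 -2.48867015e+00]
[ -91.10228492   -1.07658172 -249.58689778]
```

View pics/s3.png

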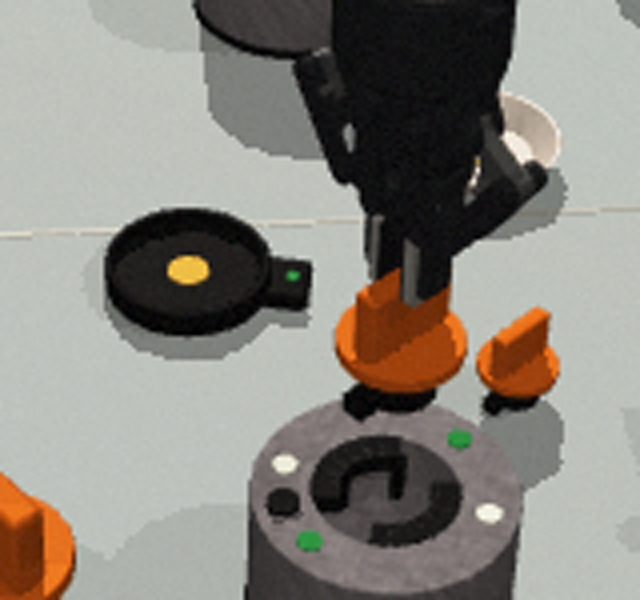

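View pics/w1cr.png

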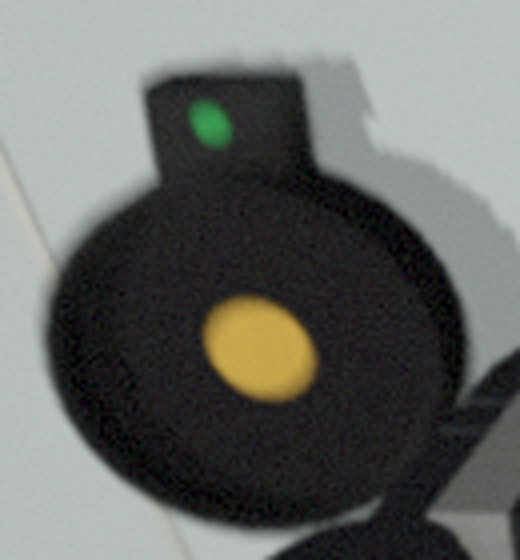

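Request:
send_rows(
  series=[
    [-0.006,0,-0.016,0,0,0],
    [-0.013,0,-0.035,0,0,0],
    [-0.013,0,-0.036,0,0,0],
    [-0.013,0,-0.036,0,0,0],
    [-0.013,0,-0.036,0,0,0],
    [-0.013,0,-0.036,0,0,0],
    [-0.013,0,-0.036,0,0,0],
    [-0.007,0,-0.018,0,0,0],
  ],
)

```text
clock: 8.35
eef_pos: [461.3, -45.6, 186.5]
tcp_rot: [-1.574, -0.002, -2.488]
contact_force: [-0.3, -0.1, -1.8]
opening: 0.144
```

```bash
python3 - <<'E'
from rig import r, imaging
from h import *
d=load("w1.pkl");t=load("top0.pkl");sd=load("side0.pkl")
print(tri([(d,79.6,326.9),(t,381.1,258.1),(sd,306.9,307.1)]),tri([(d,79.6,326.9),(sd,306.9,307.1)]))
t=imaging.grab_frame("side"); pickle.dump(t,open("s4.pkl","wb"))
t2=imaging.grab_frame("top"); pickle.dump(t2,open("t4.pkl","wb"))
s=r.sense();print(s["clock"],s["eef_pos"],s["tcp_rot"],s["contact_force"])
cv2.imwrite("pics/s4.png",np.hstack([crop(t,250,190,130,150,3),crop(t2,320,190,130,150,3)]))
E
```

```text
(array([466.82243646, -47.95528392,   5.90208364]), [np.float64(2.36636082706016), np.float64(1.3574647243156561), np.float64(2.4566456829849033)]) (array([465.06590166, -40.12158262,  -2.00985594]), [np.float64(0.12617608528092278), np.float64(0.1261760852807904)])
8.45 [461.92655995 -45.88290911 186.70250312] [-1.57357544e+00 -1.94805794e-03 -2.48607347e+00] [ 0.19861238  0.29407968 -2.42071002]
```

View pics/s4.png

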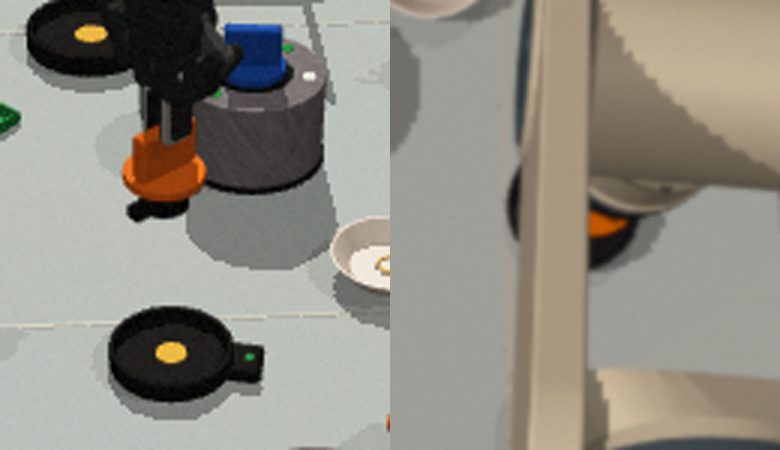

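Request:
send_rows(
  series=[
    [-0.002,0,0.005,0,0,0],
    [0,0.02,0,0,0,0],
    [0,0.03,0,0,0,0],
    [0,0.03,0,0,0,0],
    [0,0.03,0,0,0,0],
    [0,0.01,0,0,0,0],
    [0,0,0,0,0,0],
    [0,0,0,0,0,0],
  ],
)

```text
clock: 9.25
eef_pos: [469.9, -51.8, 68.8]
tcp_rot: [-1.57, 0.0, -2.489]
contact_force: [0.9, 0.3, -1.0]
opening: 0.145
```

```bash
python3 - <<'E'
from rig import r, imaging
from h import *
t=imaging.grab_frame("side"); pickle.dump(t,open("s5.pkl","wb"))
t2=imaging.grab_frame("wrist"); pickle.dump(t2,open("w5.pkl","wb"))
s=r.sense();print(s["clock"],s["eef_pos"],s["tcp_rot"],s["contact_force"])
cv2.imwrite("pics/s5.png",np.hstack([crop(t,260,230,100,120,4),crop(t2,200,150,200,240,2)]))
E
```

```text
9.35 [470.36619752 -51.65490366  69.41479156] [-1.56920061e+00  1.62523844e-03 -2.48900177e+00] [ 0.56267415 -0.15923427 -2.05364116]
```

View pics/s5.png

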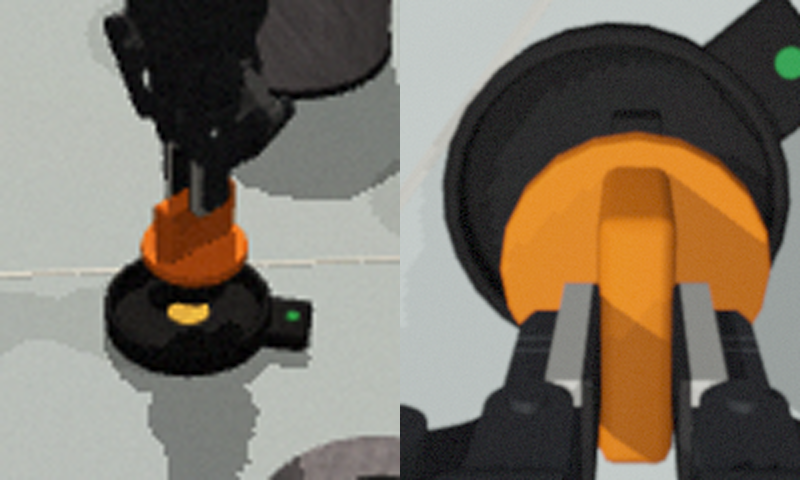

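The pack is about 5 mm off along the jaw axis: bar at u≈318, rim centre at u≈308. I'll correct that and lower gently.

Request:
send_rows(
  series=[
    [0.001,0,-0.005,0,0,0],
    [0,0.007,0,0,0,0],
    [0,0.006,0,0,0,0],
    [0,0.004,0,0,0,0],
    [0,0,0,0,0,0],
    [0,0,0,0,0,0],
  ],
)

```text
clock: 9.95
eef_pos: [465.2, -47.9, 50.9]
tcp_rot: [-1.571, -0.0, -2.489]
contact_force: [-0.3, -0.8, -2.0]
opening: 0.142
```

Request:
send_rows(
  series=[
    [0,0.002,0,0,0,0],
    [0,0.001,0,0,0,0],
    [0,0.001,0,0,0,0],
    [0,0,0,0,0,0],
  ],
)

```text
clock: 10.35
eef_pos: [465.2, -47.9, 47.1]
tcp_rot: [-1.571, -0.0, -2.489]
contact_force: [0.7, 0.9, -1.4]
opening: 0.148
```

Request:
send_rows(
  series=[
    [0,0.001,0,0,0,0],
    [0,0.0005,0,0,0,0],
    [0,0,0,0,0,0],
  ],
)

```text
clock: 10.65
eef_pos: [465.4, -48.0, 46.0]
tcp_rot: [-1.571, 0.0, -2.489]
contact_force: [-1.1, -0.1, 4.4]
opening: 0.145
```

Request:
send_rows(
  series=[
    [0,0.001,0,0,0,0],
    [0,0,0,0,0,0],
  ],
)

```text
clock: 10.85
eef_pos: [465.7, -48.1, 46.0]
tcp_rot: [-1.57, 0.0, -2.489]
contact_force: [-5.4, -0.0, 20.9]
opening: 0.148
```

```bash
python3 - <<'E'
from rig import r, imaging
from h import *
t=imaging.grab_frame("side")
t2=imaging.grab_frame("wrist")
s=r.sense();print(s["clock"],s["eef_pos"],s["tcp_rot"],s["contact_force"])
cv2.imwrite("pics/s6.png",np.hstack([crop(t,260,230,100,120,4),crop(t2,200,150,200,240,2)]))
E
```

```text
10.95 [465.73013689 -48.05582121  45.96714009] [-1.57019321e+00  4.94316986e-04 -2.48868587e+00] [-5.78011264  0.26133892 19.82130004]
```

View pics/s6.png

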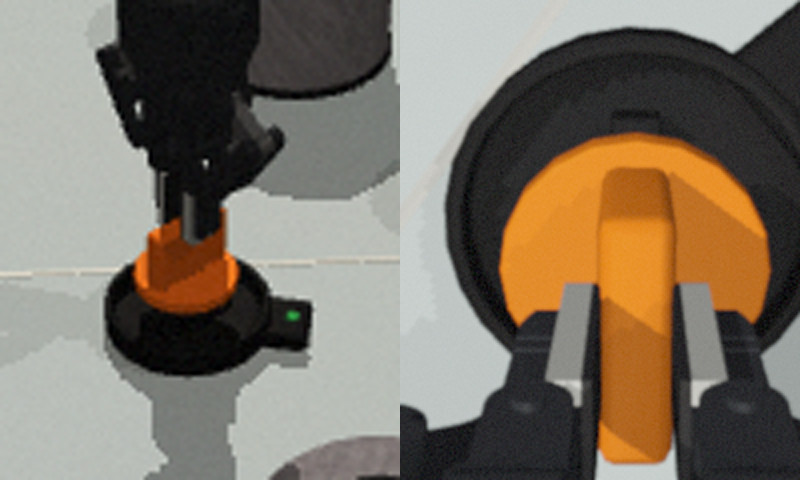

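Contact at TCP z=46.0, which matches the foot resting on the 8 mm floor. The wrist view shows the lug tip at (637,120), inside the floor edge, and the pack centred sideways. I'll ease the pressure and release.

Request:
send_rows(
  series=[
    [0,-0.001,0,0,0,0],
    [0,0,0,0,0,0],
  ],
)

```text
clock: 11.15
eef_pos: [465.6, -48.0, 46.0]
tcp_rot: [-1.57, 0.001, -2.489]
contact_force: [-0.9, 0.3, 8.2]
opening: 0.147
```

Request:
send_rows(
  series=[
    [0,0,0,0,0,0],
    [0,0,0,0,0,0],
    [0,0,0,0,0,0],
    [0,0,0,0,0,0],
    [0,0,0,0,0,0],
    [0,0,0,0,0,0],
  ],
  gripper=0.6,
)

```text
clock: 11.75
eef_pos: [465.3, -48.0, 45.7]
tcp_rot: [-1.571, 0.0, -2.489]
contact_force: [-0.6, -0.8, -0.3]
opening: 0.597
```

Request:
send_rows(
  series=[
    [0,-0.01,0,0,0,0],
    [0,-0.02,0,0,0,0],
    [0,-0.04,0,0,0,0],
    [0,-0.04,0,0,0,0],
    [0,-0.04,0,0,0,0],
    [0,-0.02,0,0,0,0],
    [0,0,0,0,0,0],
  ],
)

```text
clock: 12.45
eef_pos: [467.3, -48.2, 219.6]
tcp_rot: [-1.566, 0.005, -2.489]
contact_force: [0.9, 0.2, 0.8]
opening: 0.595
```

```bash
python3 - <<'E'
from rig import r, imaging
from h import *
t=imaging.grab_frame("side");pickle.dump(t,open("s7.pkl","wb"))
t2=imaging.grab_frame("wrist");pickle.dump(t2,open("w7.pkl","wb"))
s=r.sense();print(s["clock"],s["eef_pos"],s["tcp_rot"],s["contact_force"])
cv2.imwrite("pics/s7.png",np.hstack([crop(t,260,230,100,120,4),cv2.resize(crop(t2,220,80,200,240,2),(400,480))]))
cv2.imwrite("pics/s7full.png",t["frame"][:,:,::-1])
E
```

```text
12.55 [465.23530492 -47.9549735  216.04863967] [-1.57010642e+00  7.01711571e-04 -2.48870978e+00] [-0.53249585  0.25976185 -0.15036069]
```

View pics/s7.png

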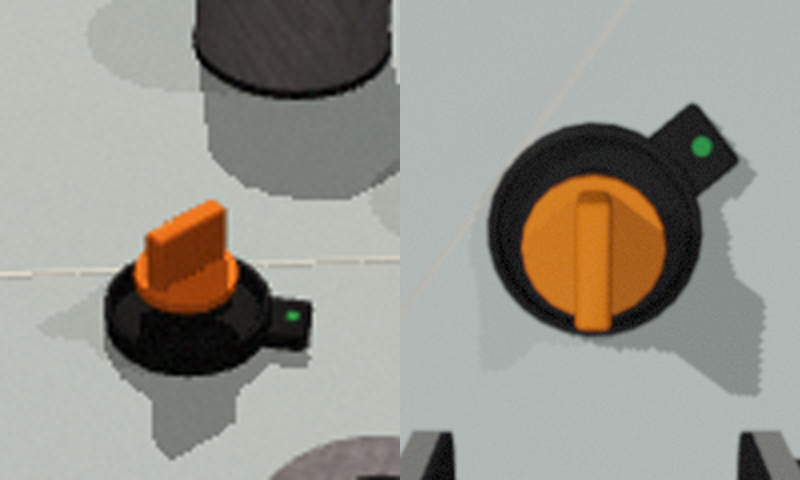

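View pics/s7full.png

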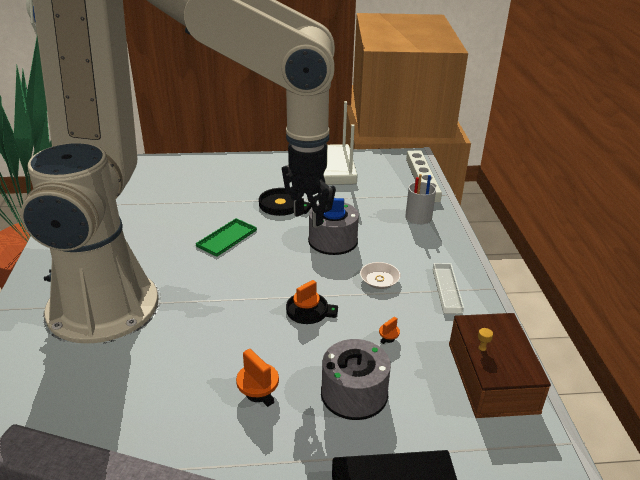

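```bash
python3 - <<'E'
from h import *
s=load("s7.pkl");w=load("w7.pkl")
for a,b in [((316.3,182.5),(314.5,281.5)),((316.3,243.5),(298,289))]:
    print(tri([(w,*a),(s,*b)]),dep(w,*a))
print(dep(w,316,215))
# rim circle centre from wrist view (rim top z~16): left/right/top/bottom in crop
P=[((x-400)/2+220,y/2+80) for x,y in [(488,228),(702,228),(594,123),(594,335)]]
print([atz(w,*p,16).round(1) for p in P]); print(np.mean([atz(w,*p,16) for p in P],0))
E
```

```text
(array([483.02240512, -34.26052561,  67.68186733]), [np.float64(0.518403934713006), np.float64(0.5184039347129039)]) [484.06880372 -33.93869401  71.78827741]
(array([444.9492243 , -62.63690098,  70.67662144]), [np.float64(1.2708006409275319), np.float64(1.2708006409274548)]) [447.23207846 -62.09052707  74.6805245 ]
[464.70683351 -48.45244216  73.82512825]
[array([440.9,  -9.1,  16. ]), array([498. , -83.8,  16. ]), array([505. , -18.7,  16. ]), array([429.9, -76.1,  16. ])]
[468.43392309 -46.92499057  16.        ]
```

```bash
python3 -c "
from rig import r
print(r.sign_off(), r.sense()['clock'])"
```

```text
the job is handed in; nothing more can be done
the job is handed in; nothing more can be done
```

The orange pack now stands upright in the smaller black charging cradle, and I handed the job in at about 12.6 s of the 48 s allowed. I gripped it by its bar, turned it about 57° anticlockwise to the green dots, and lifted it straight out. I lowered it until it touched the floor, then let go and backed off.

- **Turn:** the wrist picture showed the bar lined up with the two green dots before the lift. Once lifted, the wrist force was only the pack's own weight (about 1.5 N).
- **Placing:** the pack's axis is near (464.5, -48.3) and the cradle's centre is near (467, -47.5). That is about 3 mm off centre, with 13 mm of room.
- **Height:** contact came at the expected height, with the tool at z = 46 mm. I pressed on to about 21 N to be sure it was fully down, then eased off to 8 N before opening.
- **Disagreement:** after release, depth put the bar's top at 72–75 mm, against 75 expected. Triangulating hand-picked points gave 68–71 mm, which I put down to picking and calibration error.
- **Other objects:** the arm came no closer than hovering height to the blue pack and the look-alikes. The last side view shows them where they were. The gripper finished about 140 mm above the pack, touching nothing.

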